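# Shift the jar mill into its green gear and lock the range

## Task

The small jar mill on the bench is locked in its slow range, the left-hand side of the H-gate. Push the red-knobbed lock bolt open towards you (the robot's side), push the black gear lever through the gate into the slot with the green dot (right-hand side, far end) as far as it goes, then push the bolt fully shut again so that the mill cannot slip back to the slow side. Only push with the fingers: do not pinch the lever or the bolt's knob, and leave the jar on its rollers and the things on the bench where they are.

Things in the scene. Friction and masses are not known exactly. Their poses are not given: they have to be found in the camera images.
- mill: bench jar mill, white and blue, 328 x 254 mm, fixed to the bench, turned up to 15 degrees. Origin on the bench under the console; x points from its front panel (x = -90 mm) back towards the rollers, y left, z up. Console 110 mm high to x = +80 mm, gate plate on it with its top at z = 120 mm; behind it two rubber rollers along y (x = 135 and 187 mm) between bearing blocks 146 mm high
- gate (a point): centre of the H-gate, on the plate's top; axes as the mill's. Two slots along x at y = +24 (left) and -24 mm (right), stem centre reaching x = -24 to +24 mm, joined by one cross channel along y at x = 0. All 14 mm wide with rounded corners; the lever's stem is 10 mm thick. Dots at the slot ends: white near left, yellow far left, blue near right, green far right
- gear_knob (a point): middle of the gear lever's black (pale-topped) pear-shaped knob: 30 mm thick, from 27 mm below to 23 mm above this point. It lies 130 mm above the lever's pivot, which is 70 mm under point gate. In neutral it stands 60 mm over the plate. The lever stays where it is left; 2 to 5 N at the knob move it. At the start it stands anywhere along the left-hand slot (white gear, yellow gear or between)
- green_slot (a point): where the point gear_knob comes to when the lever is fully home in the slot with the green dot: 40 mm towards x, 40 mm towards -y and 47 mm above point gate
- gear_select (a joint): sideways tilt of the gear lever (rad): -0.33 at the left-hand slot, 0 midway, +0.33 at the right-hand slot (end stops at both; 42 mm at the knob). It can change only while the lever stands in the cross channel (gear_shift within about 0.03 of 0)
- gear_shift (a joint): fore-and-aft tilt of the gear lever (rad): -0.315 at the near end of a slot, 0 in the cross channel, +0.315 at the far end (end stops; 40 mm at the knob). It can leave 0 only in the left or the right slot
- bolt_knob (a point): middle of the lock bolt's red round knob: 19 mm thick, 26 mm tall, top 12 mm above this point, which is 28 mm above the plate. Shut it lies at x = -42, y = -55 mm from point gate; open at x = -66 mm. The bolt is a flat L of steel 6 mm thick on the plate: from the knob along y, then a blade along x at y = 0 whose tip bars the middle of the cross channel when shut. A keeper 12 mm high bridges the blade
- lock_bolt (a joint): travel of the lock bolt (m): 0 fully shut, 0.024 fully open (knob towards -x of the mill, to the operator); end stops at both. While shut the lever cannot change sides. It stays where it is left; about 2 N move it
- jar: white plastic jar with red screw lid, diameter 63, 98 mm long, lying loose on the mill's rollers along y, its top 197 mm above the bench; origin at the centre of its base, its z axis towards the lid. To be left alone
- tape: roll of yellowish tape, diameter 72, 18 mm high, loose on the bench, to be left alone; origin under its centre
- pen: white marker pen with blue cap, 139 mm long, 16 mm thick, loose on the bench in front of the mill, to be left alone; origin under its middle
- forceps: steel tweezers, 126 mm long, 8 mm high, loose on the bench in front of the mill, to be left alone; origin under their middle
- spare_bottle: white plastic bottle, diameter 52, 100 mm tall, standing loose left of the mill, to be left alone; origin under its centre
- dish: clear petri dish, diameter 95, 16 mm high, loose on the bench in front of the mill on the right, to be left alone; origin under its centre

How it is judged (in metres and radians):
On the way, in this order (a step that is already met when the one before it is completed fails the run):
1. the lock bolt is pushed open (value of joint lock_bolt above 0.019 m), for 0.1 s.
2. the gear lever is pushed through the gate to the far end of the right-hand slot (green dot) (value of joint each of gear_select, gear_shift above 0.28 rad), for 0.2 s.
At the end, for the whole second after the job is handed in: The gear lever stands at the far end of the right-hand slot (gear_select and gear_shift both above 0.28 rad), the lock bolt is shut again to within 4 mm, and the jar and the five loose things on the bench are within 15 mm of where they were (all of step 2 and value of joint lock_bolt below 0.004 m and distance of each of jar, tape, pen, forceps, spare_bottle, dish from where it was at the start of the episode below 0.015 m); the robot touches nothing.
It fails at once if the gear lever's knob is pinched (pressed from opposite sides at once) instead of pushed ((contact force between the fingers and knob_near above 0.8 N and contact force between the fingers and knob_far above 0.8 N) or (contact force between the fingers and knob_left above 0.8 N and contact force between the fingers and knob_right above 0.8 N)).
It fails at once if the lock bolt's knob is pinched instead of pushed ((contact force between the fingers and tab_near above 0.8 N and contact force between the fingers and tab_far above 0.8 N) or (contact force between the fingers and tab_left above 0.8 N and contact force between the fingers and tab_right above 0.8 N)).
It fails at once if the jar on the rollers is pushed off its place or lifted by more than 15 mm (distance of jar from where it was at the start of the episode above 0.015 m).
It fails at once if one of the loose things on the bench is moved by more than 15 mm (distance of any of tape, pen, forceps, spare_bottle, dish from where it was at the start of the episode above 0.015 m).
It also fails if it takes over 48 s, if anything falls off the work surface, if the arm or the gripper's body presses on something with over 40 N, if the wrist force passes 120 N, or if a joint passes its speed limit or range.

## Robot

A 7-joint arm with a two-finger parallel gripper is mounted at the origin on a cart in front of the work surface, level with it; the furniture and walls round the work are solid. World frame = base frame: x ahead of the robot, y to its left, z up, the work surface at z = 0. Lengths are in m, angles in degrees, forces in N, time in s.
With the tool pointing down it reaches from about 0.425 to 1.025 m from the base axis. Payload 9.4 kg.
Tool frame: the origin (TCP) lies between the finger pads; the fingertips stand 22 mm ahead of it and the grasp point (between the pads) lies 3 mm ahead of it; z points along the fingers, y is the direction in which the jaws open and shut (so a half turn about z gives the same grasp; the last joint's range is limited). The gripper opens to 93 mm and grips with 3 to 60 N. Pads are 15 mm wide; open, the fingers measure 128 mm over their backs; the gripper's body (75 mm by 188 mm) begins 65 mm behind the grasp point.
Start: joints at [-68.451, 34.337, -0.143, 91.639, 0.103, 54.024, -4.572], TCP at [0.317, 0.652, 0.241] pointing down, gripper open.
Joint ranges: [-147.43, 147.43], [-19.82, 112.94], [-74.19, 73.91], [6.32, 146.72], [-59.91, 239.91], [6.04, 106.73], [-150.56, 150.56]. Speed limits (degrees/s): [127.2, 127.2, 172.46, 172.46, 180, 180, 180].

## Interface

Orientations are given as [roll, pitch, yaw] about the fixed x, y, z axes, in that order (R = Rz(yaw) Ry(pitch) Rx(roll)).
In Python, from bench import r gives the robot as it stands.
- The arm moves only by the shell command python3 -m handwheel 'ROWS' [OPENING]. ROWS is JSON, a list that holds one entry, the list of rows, each a list of 4 numbers: the shift along the tool's x, y, z in mm, then the turn about the tool's z in degrees. In form: [[[tx, ty, tz, spin], ...]]. A call has 1 to 20 rows; each row is the pose to reach, as a shift and turn from the pose measured when the call began, along the tool's axes at that moment; what a row does not reach only later rows make up. A row lasts 1/8 s, in which the tool goes at most 62.5 mm and 10.7 degrees, less where a joint would pass 70% of its speed; a pose out of reach is approached as far as the arm can. A call with a gripper value outside its range is refused whole. OPENING is the gripper command: -1 is shut, 1 is fully open, values between are in proportion, set as the call begins (- or left out, the last holds). The fingers move at their own pace and stop on an object; the grip force is fixed at half the most. Time passes only in rows, so rows that repeat a pose let the fingers close. It gives the time, the measured TCP pose, the force and the opening at its end, in the units of the state.
- r.sense(): the state, without advancing time (a new reading comes with each control period).
- r.snapshot(name): name is "scene" or "top"; returns the picture (384x512x3 uint8, blue, green, red); there is no depth.
- r.calibration(name): a dict with "vfov" (degrees; the focal length in pixels is half the picture's height over the tangent of half this angle, whatever the lens; pixels are square), "cx", "cy" (the principal point, pixels), "T" (4x4, takes a point from camera to world coordinates). Camera axes: x right, y down, z forward; pixel columns grow to the right and rows downward; lengths in m; the calibration is good to about 2 mm. A picture is of the moment at which its call begins. calibration takes no time and is no camera call.
- r.sign_off(): hands the job in, once; it reports no verdict.
The state is a dict: "t": time; "qpos": joint angles; "qd": joint speeds; "joint_torque": joint torques, N m; "tcp_pos": TCP position; "tcp_rot": TCP orientation; "wrist_force": force on the tool from outside, world axes, zero at the start; "ft_torque": the same for the moment, N m; "opening": finger opening in m.
Only numpy, scipy, OpenCV 4.12 (cv2) and the standard library are available. Lean on these libraries where they do the work, as an engineer would, in place of code of your own. Each camera call takes 0.05 s, during which the arm holds its last target. There are 200 camera calls.

## Working session

There is one attempt and no reset: what is moved stays moved. The work goes in short steps, Python scripts to look and compute and a shell command to move; the robot and the scene stay as the last step left them, time stands still between calls to the robot, and variables do not carry over. Pictures are saved under pics/ and viewed, on a budget of 10 in all, crops included, one or two more only if the job needs it, and the job is handed in when it is done.

```bash
mkdir -p pics; ls; python3 - <<'E'
from bench import r
import cv2,numpy as np
for n in("scene","top"):
    im=r.snapshot(n); cv2.imwrite(f"pics/{n}0.png",im)
    c=r.calibration(n); print(n,c["vfov"],c["cx"],c["cy"],np.round(c["T"],4).tolist())
a=cv2.imread("pics/scene0.png");b=cv2.imread("pics/top0.png")
cv2.imwrite("pics/a.png",cv2.resize(b,(800,600),interpolation=cv2.INTER_CUBIC))
cv2.imwrite("pics/b.png",cv2.resize(a,(800,600),interpolation=cv2.INTER_CUBIC))
s=r.sense();print(s["t"],s["tcp_pos"],s["tcp_rot"],s["wrist_force"],s["opening"])
E
```

```text
pics
scene 54.39643495841771 255.8620526025975 191.70172172683488 [[0.521, -0.4745, 0.7095, -0.1656], [-0.8535, -0.2856, 0.4358, -0.3812], [-0.0042, -0.8326, -0.5538, 0.6558], [0.0, 0.0, 0.0, 1.0]]
top 55.93271288585082 251.93660017084943 190.3944410062569 [[0.0113, -0.9827, 0.1846, 0.3385], [-0.9998, -0.0081, 0.0177, 0.0463], [-0.0159, -0.1848, -0.9827, 1.3195], [0.0, 0.0, 0.0, 1.0]]
0.1 [0.31702524 0.65155155 0.23981809] [-1.79917216e+02  9.52992803e-03  1.54058703e+02] [-0.25717006  0.20416084 -0.21455803] 0.09329694295119274
```

View pics/a.png

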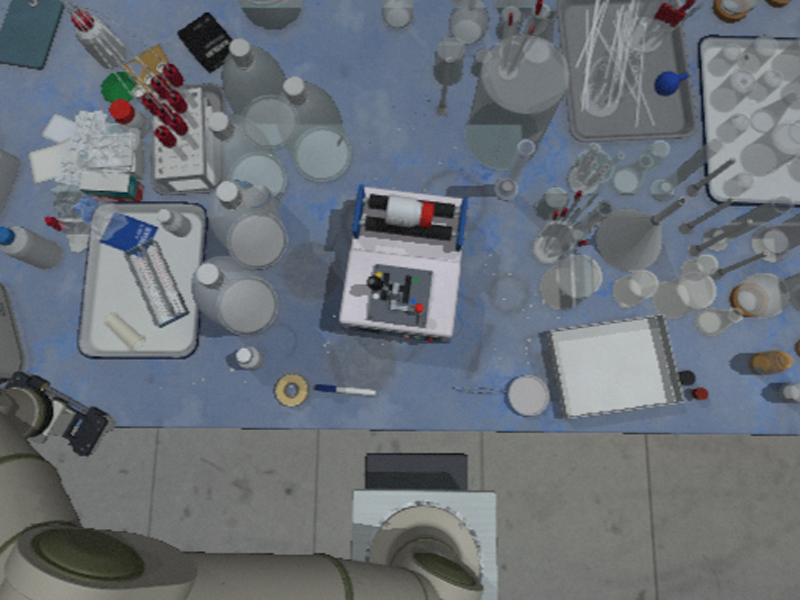

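View pics/b.png

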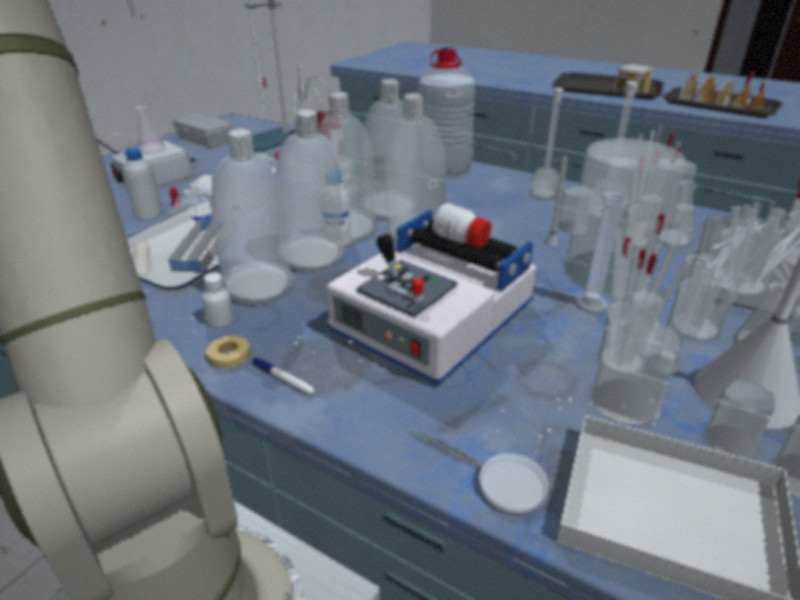

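Top (viewed at 800x600): mill at (405,260), lever knob (376,283), red knob (418,308). Next I'll view enlarged crops.

```bash
python3 - <<'E'
import cv2,numpy as np
b=cv2.imread("pics/top0.png");a=cv2.imread("pics/scene0.png")
def crop(im,x0,y0,w,h,s,n):
    c=cv2.resize(im[y0:y0+h,x0:x0+w],None,fx=s,fy=s,interpolation=cv2.INTER_CUBIC)
    for i in range(0,w,10):
        cv2.putText(c,str(x0+i),(int(i*s),8),0,.3,(0,255,255)); cv2.line(c,(int(i*s),0),(int(i*s),h*s),(0,200,200) ,1) if i%20==0 else 0
    for i in range(0,h,10):
        cv2.putText(c,str(y0+i),(0,int(i*s)+4),0,.3,(0,255,255)); cv2.line(c,(0,int(i*s)),(w*s,int(i*s)),(0,200,200),1) if i%20==0 else 0
    cv2.imwrite(n,c)
crop(b,210,115,95,60*1+45,5,"pics/t1.png")
crop(a,200,125,150,120,5,"pics/s1.png")
E
```

```text
(no output)
```

View pics/t1.png

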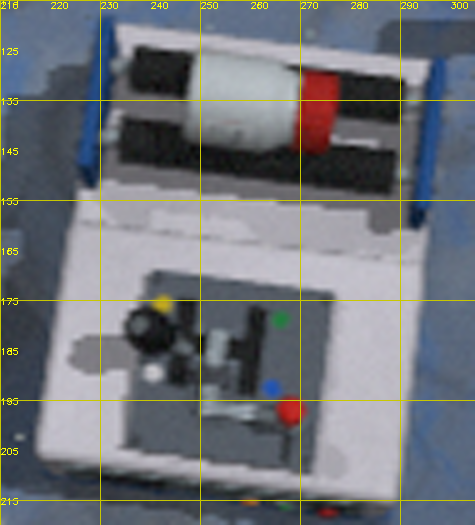

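View pics/s1.png

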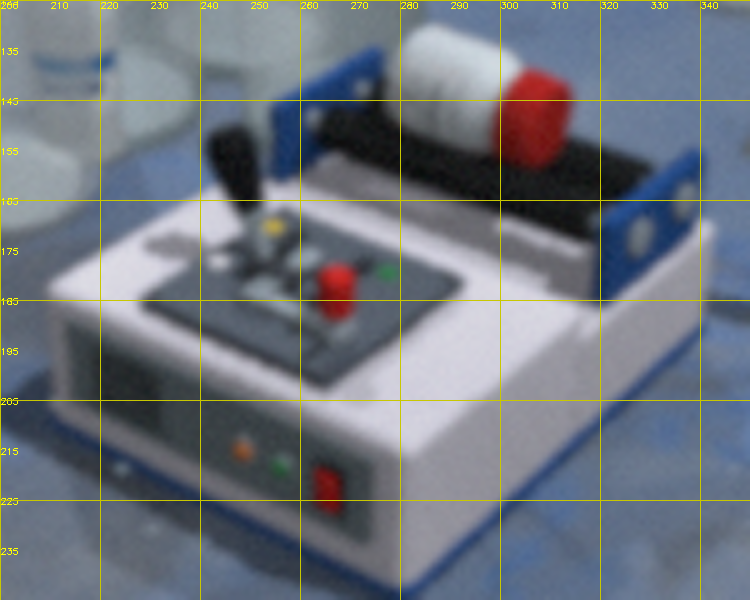

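The top crop shows dots yellow (242.5,175.5), white (240.5,189.5), green (266,179) and blue (264.3,192.5), the bolt knob at (268,197), and the gear knob at about (239.5,180). The scene crop shows white (244,177.4), green (277.5,179.5), yellow (254.3,170.2), the bolt knob at (267.5,183), and the gear knob spanning (246,151) to (248,166).

```bash
cat >h.py <<'E'
import numpy as np
from bench import r
from scipy.optimize import least_squares
C={n:r.calibration(n) for n in("scene","top")}
def ray(n,u,v):
    c=C[n];f=192/np.tan(np.radians(c["vfov"]/2));T=np.array(c["T"])
    d=T[:3,:3]@np.array([(u-c["cx"])/f,(v-c["cy"])/f,1]);return T[:3,3],d/np.linalg.norm(d)
def atz(n,u,v,z):
    o,d=ray(n,u,v);return o+d*(z-o[2])/d[2]
def proj(n,P):
    c=C[n];f=192/np.tan(np.radians(c["vfov"]/2));T=np.array(c["T"]);q=T[:3,:3].T@(np.array(P)-T[:3,3])
    return np.array([c["cx"]+f*q[0]/q[2],c["cy"]+f*q[1]/q[2]])
def tri(u,v):
    A=0;b=0
    for n,p in(("scene",u),("top",v)):
        o,d=ray(n,*p);M=np.eye(3)-np.outer(d,d);A=A+M;b=b+M@o
    X=np.linalg.solve(A,b);return X,[proj(n,X)-p for n,p in(("scene",u),("top",v))]
E
python3 - <<'E'
from h import *
d={}
for n,D in(("top",dict(Y=(242.5,175.5),W=(240.5,189.5),G=(266,179),B=(264.3,192.5))),("scene",dict(Y=(254.3,170.2),W=(244,177.4),G=(277.5,179.5)))):
    for k,p in D.items(): d[n,k]=atz(n,*p,.12)[:2]; print(n,k,(d[n,k]*1e3).round(1))
    print("mid WG",((d[n,"W"]+d[n,"G"])*500).round(1), "far-near yaw",[np.degrees(np.arctan2(*(d[n,'Y']-d[n,'W'])[::-1])).round(1)])
v=d["top","G"]-d["top","Y"];print("yaw across",np.degrees(np.arctan2(v[0],-v[1])),np.linalg.norm(v))
v=d["scene","G"]-d["scene","Y"];print("yaw across",np.degrees(np.arctan2(v[0],-v[1])),np.linalg.norm(v))
a=atz("top",217.6,206,.11);b=atz("top",289.3,214,.11);print("front corners",a,b,np.degrees(np.arctan2(b[0]-a[0],a[1]-b[1])),np.linalg.norm(a-b))
a=atz("scene",210,182.5,.11);b=atz("scene",282,216,.11);print("front corners",a,b,np.degrees(np.arctan2(b[0]-a[0],a[1]-b[1])),np.linalg.norm(a-b))
print("bolt top z160",atz("top",268,196.8,.158),"scene z148",atz("scene",267.5,183.5,.148)); print("bolt tri",tri((267.5,180),(268,196.8)))
print("knob tri",tri((246.5,157),(239.6,180.5)))
E
```

```text
top Y [615.2 100.6]
top W [566.6 106.6]
top G [603.6  20.7]
top B [557.   26.2]
mid WG [585.1  63.6] far-near yaw [np.float64(-7.0)]
scene Y [612.5 101.6]
scene W [564.6 105.4]
scene G [602.4  21.2]
mid WG [583.5  63.3] far-near yaw [np.float64(-4.5)]
yaw across -8.232648402255009 0.08081811928889159
yaw across -7.161167177851634 0.0809885011552825
front corners [0.51106796 0.18362862 0.11      ] [ 0.48613347 -0.05822763  0.11      ] -5.886188647176005 0.24313817546766767
front corners [0.50765288 0.17978796 0.11      ] [ 0.47605653 -0.06037871  0.11      ] -7.494795836310881 0.24223616123079356
bolt top z160 [0.53591756 0.01471503 0.158     ] scene z148 [0.53224052 0.01268722 0.148     ]
bolt tri (array([0.53618792, 0.01482981, 0.15569285]), [array([ 0.08375857, -0.01031062]), array([-0.05459574,  0.03635889])])
knob tri (array([0.58557069, 0.10823724, 0.17304805]), [array([ 0.38952398, -0.04405169]), array([-0.26700825,  0.19011521])])
```

Gate is at about (0.5845, 0.0635) with yaw about -7°. The bolt knob matches its predicted shut position to within 1 mm. The lever is near neutral in the left slot. Next: go above the bolt with the fingers shut.

```bash
python3 -m handwheel '[[[0,0,-30,0],[-10,-15,-60,0],[-30,-40,-80,-2],[-60,-80,-80,-4],[-95,-125,-80,-6],[-130,-165,-80,-8],[-160,-205,-80,-10],[-190,-235,-80,-12],[-220,-270,-80,-14],[-250,-300,-80,-16],[-280,-330,-80,-18],[-310,-362,-80,-19],[-339,-393,-80,-19],[-380,-413,-80,-19],[-420,-433,-80,-19],[-460,-453,-80,-19],[-497,-471,-80,-19],[-497,-471,-80,-19],[-497,-471,-80,-19]]]' -1
```

```text
t: 2.48
tcp_pos: [0.5573, 0.0113, 0.3202]
tcp_rot: [-179.9, -0.1, 173.1]
wrist_force: [0.0, 0.7, 0.3]
opening: 0.0005
```

```bash
python3 -m handwheel '[[[0,0,30,0],[0,0,60,0],[0,0,90,0],[0,0,115,0],[0,0,130,0],[0,0,138,0],[0,0,138,0]]]' 
cat >>h.py <<'E'
import cv2
def pic(n):
    cc=[]
    for k,(x0,y0,w,h) in(("top",(215,145,75,75)),("scene",(205,115,100,100))):
        im=r.snapshot(k)[y0:y0+h,x0:x0+w];cc.append(cv2.resize(im,(400,400),interpolation=cv2.INTER_CUBIC))
    cv2.imwrite(f"pics/{n}.png",np.hstack(cc))
E
python3 -c "
from h import *
pic('p5')"
```

```text
t: 3.35
tcp_pos: [0.5571, 0.0115, 0.1822]
tcp_rot: [-179.9, -0.1, 173.1]
wrist_force: [0.2, -0.3, -0.3]
opening: 0.0002
```

View pics/p5.png

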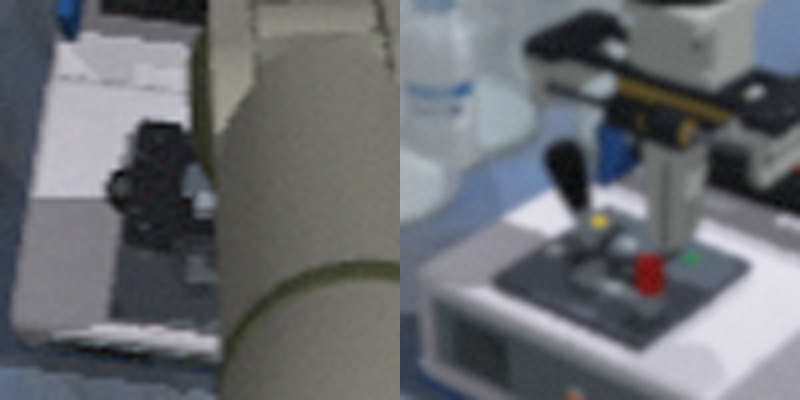

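The fingers stand behind the red knob, at (650,275) in the right-hand crop, and clear of the lever. Now down and pull back towards the robot's side.

```bash
python3 -m handwheel '[[[0,0,10,0],[0,0,20,0],[0,0,20,0],[3,0,20,0],[6,0,20,0],[9,0,20,0],[12,0,20,0],[15,0,20,0],[18,0,20,0],[21,0,20,0],[24,0,20,0],[26,0,20,0],[28,0,20,0],[28,0,20,0]]]'
```

```text
t: 5.2
tcp_pos: [0.5322, 0.0144, 0.1632]
tcp_rot: [-180.0, 0.3, 173.1]
wrist_force: [9.1, -1.9, -4.1]
opening: 0.0004
```

```bash
python3 -m handwheel '[[[2,0,0,0],[4,0,0,0],[6,0,0,0],[6,0,0,0]]]'
```

```text
t: 5.7
tcp_pos: [0.5317, 0.0146, 0.1638]
tcp_rot: [180.0, 0.9, 173.0]
wrist_force: [16.7, -3.1, -11.9]
opening: 0.0005
```

```bash
python3 -m handwheel '[[[-4,0,0,0],[-12,0,0,0],[-12,0,-20,0],[-12,0,-60,0],[-12,30,-100,0],[-12,70,-100,0],[-12,120,-100,0],[-12,155,-100,0],[-12,155,-100,0]]]'
python3 - <<'E'
from h import *
pic('p6')
x=np.array([np.cos(np.radians(-7)),np.sin(np.radians(-7)),0]);y=np.array([-x[1],x[0],0]);g=np.array([.5845,.0635,.12])
for bx in(-42,-61,-66):print(bx,[((proj(k,g+bx/1e3*x-.055*y+[0,0,.028])-o)*s).round(1)for k,o,s in(("scene",(205,115),4),("top",(215,145),400/75))])
E
```

```text
t: 6.82
tcp_pos: [0.5602, 0.1704, 0.2635]
tcp_rot: [179.9, 0.8, 173.3]
wrist_force: [-0.2, 0.0, -0.8]
opening: 0.0003
-42 [array([251.2, 270.6]), array([283.3, 278.7])]
-61 [array([233.1, 283.3]), array([279.5, 309. ])]
-66 [array([228.2, 286.7]), array([278.4, 317. ])]
```

View pics/p6.png

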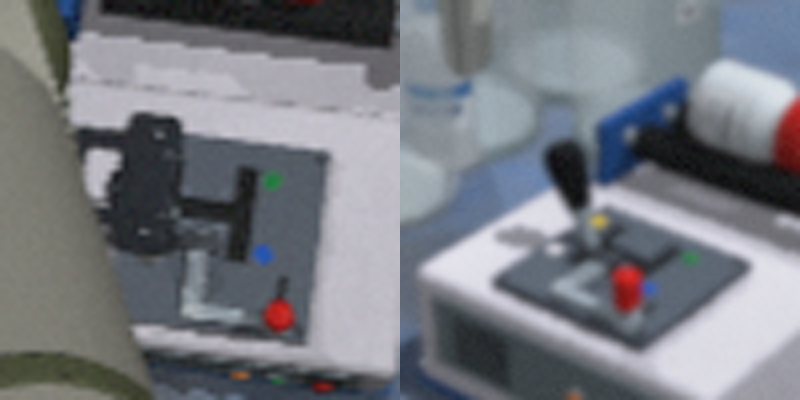

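Bolt is fully open: red knob at (280,316) and (628,288), as predicted for -66 mm. Now the lever's exact fore-aft position.

```bash
python3 - <<'E'
from h import *
x=np.array([np.cos(np.radians(-7)),np.sin(np.radians(-7)),0]);y=np.array([-x[1],x[0],0]);g=np.array([.5845,.0635,.12]);z=np.array([0,0,1])
for s in(-.1,-.05,0,.05):
    K=130*np.array([np.sin(s),np.sin(.33)*np.cos(s),np.cos(.33)*np.cos(s)]);u=K/130
    f=lambda d:g+1e-3*(x*(K+d*u)[0]+y*(K+d*u)[1]+z*((K+d*u)[2]-70))
    print(s,K.round(1),[(d,proj("scene",f(d)).round(1),proj("top",f(d)).round(1)) for d in(-55,-27,0,23)])
im=cv2.imread("pics/top0.png")[165:200,225:260];g2=im.max(2);cv2.imwrite("pics/l.png",np.hstack([cv2.resize(im,(400,400),interpolation=cv2.INTER_CUBIC),cv2.resize(cv2.imread("pics/scene0.png")[140:190,225:275],(400,400),interpolation=cv2.INTER_CUBIC)]))
E
```

```text
-0.1 [-13.   41.9 122.4] [(-55, array([252.2, 176.4]), array([245.9, 185.6])), (-27, array([248.9, 167.4]), array([242.9, 184.5])), (0, array([245.6, 158.7]), array([239.8, 183.4])), (23, array([242.8, 151. ]), array([237. , 182.4]))]
-0.05 [ -6.5  42.1 122.8] [(-55, array([253. , 175.7]), array([246.1, 184.5])), (-27, array([250. , 166.6]), array([243., 183.])), (0, array([247.1, 157.6]), array([240. , 181.4])), (23, array([244.5, 149.8]), array([237.3, 180.1]))]
0 [  0.   42.1 123. ] [(-55, array([253.9, 175.1]), array([246.2, 183.4])), (-27, array([251.2, 165.8]), array([243.2, 181.5])), (0, array([248.6, 156.6]), array([240.3, 179.5])), (23, array([246.3, 148.7]), array([237.6, 177.7]))]
0.05 [  6.5  42.1 122.8] [(-55, array([254.7, 174.6]), array([246.4, 182.4])), (-27, array([252.4, 165.1]), array([243.5, 180. ])), (0, array([250.1, 155.8]), array([240.6, 177.6])), (23, array([248.2, 147.7]), array([238. , 175.4]))]
```

View pics/l.png

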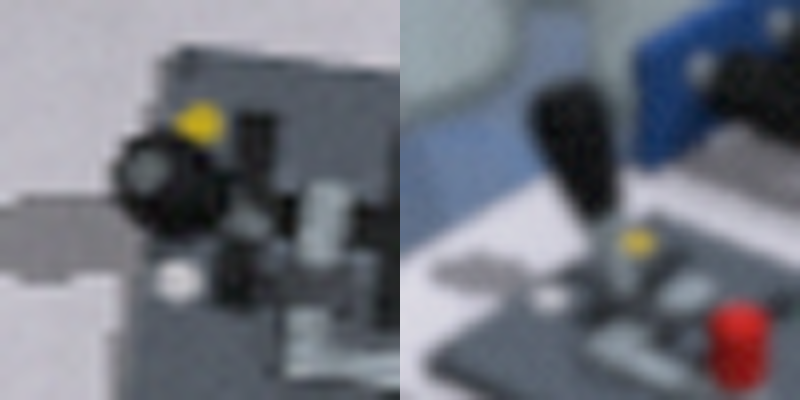

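The pale top at about (238.1,179.9) puts gear_shift near -0.04, slightly short of neutral. I'll nudge it forward from the near side to neutral.

```bash
python3 -m handwheel '[[[0,-20,0,0],[0,-45,0,0],[0,-61,0,0],[0,-61,20,0],[0,-61,45,0],[0,-61,70,0],[0,-61,81,0],[0,-61,81,0],[0,-61,81,0]]]'; python3 -m handwheel '[[[-2,0,0,0],[-4,0,0,0],[-6,0,0,0],[-8,0,0,0],[-8,0,0,0]]]'
```

```text
t: 8.05
tcp_pos: [0.5545, 0.1058, 0.1835]
tcp_rot: [-180.0, 0.9, 173.0]
wrist_force: [-0.1, 0.1, 1.0]
opening: 0.0005
t: 8.68
tcp_pos: [0.5624, 0.1049, 0.1836]
tcp_rot: [-180.0, 0.8, 173.0]
wrist_force: [-1.8, 0.4, 1.2]
opening: 0.0001
```

```bash
python3 -m handwheel '[[[-1,0,0,0],[-2,0,0,0],[-3,0,0,0],[-3,0,0,0]]]'; python3 -c "
from h import *
pic('p8')"
```

```text
t: 9.18
tcp_pos: [0.5654, 0.1045, 0.1836]
tcp_rot: [-180.0, 0.8, 173.0]
wrist_force: [-1.6, 1.5, 1.6]
opening: 0.0006
```

View pics/p8.png

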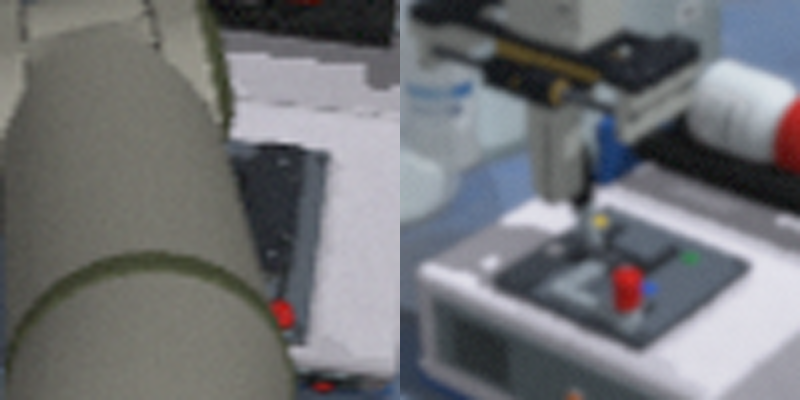

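```bash
python3 -m handwheel '[[[6,0,0,0],[12,0,0,0],[12,20,0,0],[12,40,0,0],[12,52,0,0],[0,52,0,0],[-15,52,0,0],[-22,52,0,0],[-22,52,0,0]]]'; python3 -m handwheel '[[[0,-5,0,0],[0,-10,0,0],[0,-15,0,0],[0,-20,0,0],[0,-25,0,0],[0,-30,0,0],[0,-30,0,0]]]'
```

```text
t: 10.4
tcp_pos: [0.5942, 0.1525, 0.1838]
tcp_rot: [-180.0, 0.8, 172.9]
wrist_force: [-0.0, -0.5, 0.4]
opening: 0.0001
t: 11.28
tcp_pos: [0.5904, 0.1219, 0.1837]
tcp_rot: [-179.9, 0.8, 172.9]
wrist_force: [1.6, 1.4, 1.3]
opening: 0.0004
```

```bash
python3 -m handwheel '[[[0,-5,0,0],[0,-10,0,0],[0,-15,0,0],[0,-20,0,0],[0,-25,0,0],[0,-30,0,0],[0,-35,0,0],[0,-40,0,0],[0,-40,0,0]]]'; python3 -c "
from h import *
pic('p9')"
```

```text
t: 12.4
tcp_pos: [0.5853, 0.0815, 0.1837]
tcp_rot: [-179.9, 0.8, 172.8]
wrist_force: [0.4, 0.5, 0.7]
opening: 0.0003
```

View pics/p9.png

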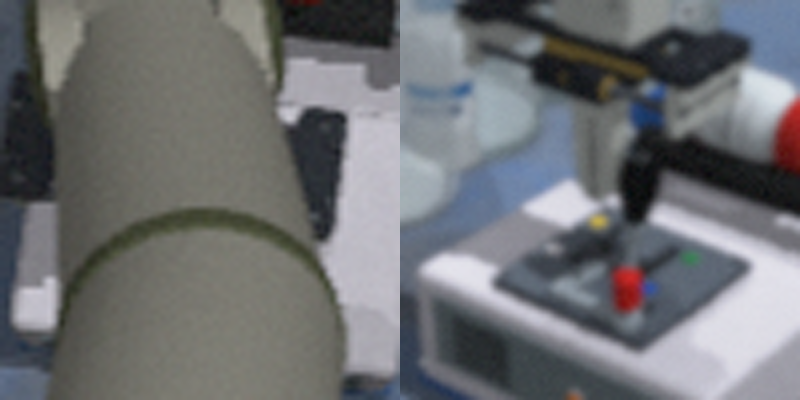

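The lever is passing through the middle of the channel: knob at (640,170). I'll keep pushing to the right stop.

```bash
python3 -m handwheel '[[[0,-5,0,0],[0,-10,0,0],[0,-15,0,0],[0,-20,0,0],[0,-25,0,0],[0,-29,0,0],[0,-29,0,0]]]'; python3 -m handwheel '[[[0,-1,0,0],[0,-2,0,0],[0,-3,0,0],[0,-3,0,0]]]'
```

```text
t: 13.38
tcp_pos: [0.5816, 0.0531, 0.1837]
tcp_rot: [-179.9, 0.8, 172.8]
wrist_force: [0.4, 2.0, 0.2]
opening: 0.0005
t: 13.88
tcp_pos: [0.5814, 0.0512, 0.1836]
tcp_rot: [-180.0, 0.8, 172.9]
wrist_force: [0.8, 7.3, -2.4]
opening: 0.0005
```

```bash
python3 -m handwheel '[[[0,6,0,0],[0,14,0,0],[15,14,-3,0],[30,14,-3,0],[38,14,-3,0],[38,0,-3,0],[38,-15,-3,0],[38,-29,-3,0],[38,-29,-3,0]]]'; python3 -m handwheel '[[[-5,0,0,0],[-10,0,0,0],[-15,0,0,0],[-20,0,0,0],[-25,0,0,0],[-30,0,0,0],[-35,0,0,0],[-35,0,0,0]]]'
```

```text
t: 15.0
tcp_pos: [0.54, 0.0252, 0.1861]
tcp_rot: [-180.0, 0.8, 172.7]
wrist_force: [0.2, -0.3, 0.3]
opening: 0.0005
t: 16.0
tcp_pos: [0.5753, 0.0207, 0.1865]
tcp_rot: [-180.0, 0.8, 172.7]
wrist_force: [-0.9, -0.0, -0.1]
opening: 0.0004
```

```bash
python3 -m handwheel '[[[-5,0,0,0],[-10,0,0,0],[-15,0,0,0],[-18,0,0,0],[-20,0,0,0],[-20,0,0,0]]]'; python3 -m handwheel '[[[-2,0,0,0],[-3,0,0,0],[-4,0,0,0],[-4,0,0,0]]]';  python3 -c "
from h import *
pic('p10')"
```

```text
t: 16.75
tcp_pos: [0.5954, 0.0181, 0.1869]
tcp_rot: [-180.0, 0.9, 172.7]
wrist_force: [-2.3, 0.4, -0.2]
opening: 0.0009
t: 17.25
tcp_pos: [0.5988, 0.0176, 0.1866]
tcp_rot: [-180.0, 0.8, 172.7]
wrist_force: [-4.9, 0.2, -2.5]
opening: 0.0003
```

View pics/p10.png

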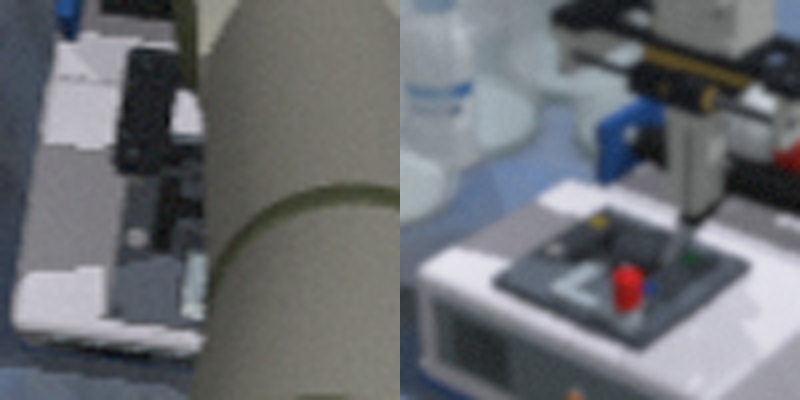

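```bash
python3 -m handwheel '[[[-2,0,0,0],[-4,0,0,0],[-4,0,0,0],[-4,0,0,0]]]'
```

```text
t: 17.85
tcp_pos: [0.6012, 0.0175, 0.1862]
tcp_rot: [-180.0, 0.6, 172.8]
wrist_force: [-7.8, 1.5, -1.4]
opening: 0.0008
```

```bash
python3 -m handwheel '[[[-2,0,0,0],[-4,0,0,0],[-5,0,0,0],[-6,0,0,0],[-6,0,0,0],[-6,0,0,0]]]'
```

```text
t: 18.6
tcp_pos: [0.6041, 0.0171, 0.1854]
tcp_rot: [-179.9, 0.3, 172.8]
wrist_force: [-11.5, 1.5, -0.6]
opening: 0.0005
```

```bash
python3 -m handwheel '[[[8,0,0,0],[20,0,0,0],[30,0,-30,0],[30,-5,-60,0],[60,-11,-70,0],[90,-11,-70,0],[117,-11,-70,0],[117,-11,-70,0],[117,-11,-70,0]]]'; python3 - <<'E'
from h import *
pic('p11')
x=np.array([np.cos(np.radians(-7)),np.sin(np.radians(-7)),0]);y=np.array([-x[1],x[0],0]);g=np.array([.5845,.0635,.12]);z=np.array([0,0,1])
for s in(.2,.26,.315):
    K=130*np.array([np.sin(s),-np.sin(.33)*np.cos(s),np.cos(.33)*np.cos(s)]);u=K/130
    f=lambda d:g+1e-3*(x*(K+d*u)[0]+y*(K+d*u)[1]+z*((K+d*u)[2]-70))
    print(s,K.round(1),[(d,(4*(proj("scene",f(d))-[205,115])).round(0)) for d in(-27,0,23)])
E
```

```text
t: 19.73
tcp_pos: [0.4877, 0.0212, 0.2554]
tcp_rot: [-180.0, 0.4, 172.8]
wrist_force: [0.8, -0.1, -0.3]
opening: 0.0006
0.2 [ 25.8 -41.3 120.5] [(-27, array([280., 224.])), (0, array([297., 192.])), (23, array([311., 164.]))]
0.26 [ 33.4 -40.7 118.9] [(-27, array([285., 222.])), (0, array([302., 190.])), (23, array([318., 161.]))]
0.315 [ 40.3 -40.1 116.9] [(-27, array([289., 220.])), (0, array([307., 188.])), (23, array([323., 160.]))]
```

View pics/p11.png

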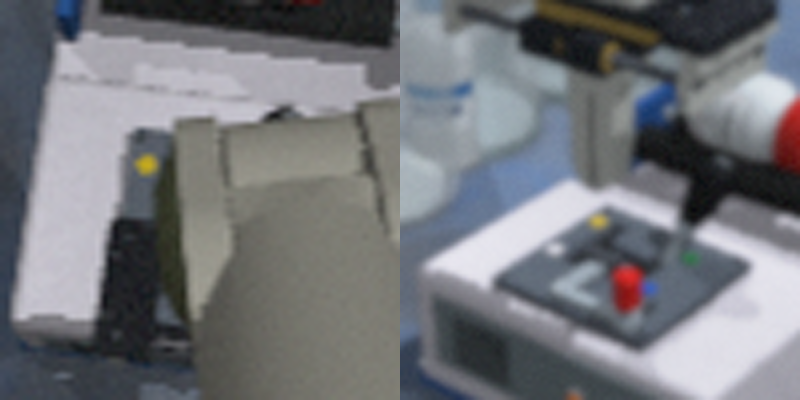

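The lever knob at about (708,185) matches the fully home prediction. Now lower in front of the bolt and push it shut.

```bash
python3 -m handwheel '[[[0,0,25,0],[0,0,50,0],[0,0,75,0],[0,0,90,0],[0,0,93,0],[0,0,93,0]]]'; python3 -m handwheel '[[[-4,0,0,0],[-8,0,0,0],[-12,0,0,0],[-16,0,0,0],[-20,0,0,0],[-24,0,0,0],[-28,0,0,0],[-30,0,0,0],[-30,0,0,0]]]'; python3 -m handwheel '[[[-2,0,0,0],[-4,0,0,0],[-4,0,0,0]]]'
```

```text
t: 20.58
tcp_pos: [0.4887, 0.0208, 0.1621]
tcp_rot: [-179.9, 0.3, 172.8]
wrist_force: [0.5, 0.3, 0.2]
opening: 0.0002
t: 21.7
tcp_pos: [0.5188, 0.017, 0.1622]
tcp_rot: [-179.9, 0.4, 172.8]
wrist_force: [0.0, -1.2, 0.4]
opening: 0.0006
t: 22.08
tcp_pos: [0.52, 0.0167, 0.1619]
tcp_rot: [-179.9, 0.1, 172.8]
wrist_force: [-9.1, 2.3, 6.6]
opening: 0.0006
```

```bash
python3 -m handwheel '[[[-3,0,0,0],[-3,0,0,0],[4,0,0,0],[14,0,0,0],[20,0,-30,0],[20,0,-70,0],[20,20,-110,0],[20,60,-110,0],[20,110,-110,0],[20,160,-110,0],[20,210,-110,0],[20,260,-110,0],[20,290,-110,0],[20,290,-110,0]]]'; python3 - <<'E'
from h import *
x=np.array([np.cos(np.radians(-7)),np.sin(np.radians(-7)),0]);y=np.array([-x[1],x[0],0]);g=np.array([.5845,.0635,.12]);z=np.array([0,0,1])
pic('p12')
print("bolt shut",[((proj(k,g-.042*x-.055*y+.028*z)-o)*s).round(1)for k,o,s in(("scene",(205,115),4),("top",(215,145),400/75))])
for s in(.2,.26,.315):
    K=130*np.array([np.sin(s),-np.sin(.33)*np.cos(s),np.cos(.33)*np.cos(s)]);u=K/130
    f=lambda d:g+1e-3*(x*(K+d*u)[0]+y*(K+d*u)[1]+z*((K+d*u)[2]-70))
    print(s,[(d,(400/75*(proj("top",f(d))-[215,145])).round(0)) for d in(0,23)])
n0=cv2.imread("pics/top0.png");n=r.snapshot("top");cv2.imwrite("pics/top1.png",n);cv2.imwrite("pics/full.png",np.vstack([cv2.resize(q[230:275,150:380],(800,157)) for q in(n0,n)]))
d=cv2.absdiff(n0,n).max(2)
for nm,(a,b,c,e) in dict(jar=(245,283,122,147),tape=(172,200,236,264),pen=(198,244,242,256),forceps=(285,320,242,256),bottle=(148,170,218,240),dish=(320,356,236,270)).items(): print(nm,(d[c:e,a:b]>40).sum(),d[c:e,a:b].mean().round(1))
print(r.sense()["wrist_force"])
E
```

```text
t: 23.82
tcp_pos: [0.5359, 0.3099, 0.2709]
tcp_rot: [-179.9, 0.1, 173.0]
wrist_force: [-0.9, 0.0, -0.4]
opening: 0.0005
bolt shut [array([251.2, 270.6]), array([283.3, 278.7])]
0.2 [(0, array([276., 161.])), (23, array([290., 147.]))]
0.26 [(0, array([277., 150.])), (23, array([290., 133.]))]
0.315 [(0, array([277., 139.])), (23, array([291., 121.]))]
jar 0 5.0
tape 215 29.8
pen 0 5.1
forceps 0 3.8
bottle 298 46.5
dish 0 4.2
[ 0.01933728 -0.43849398  0.0307963 ]
```

View pics/p12.png

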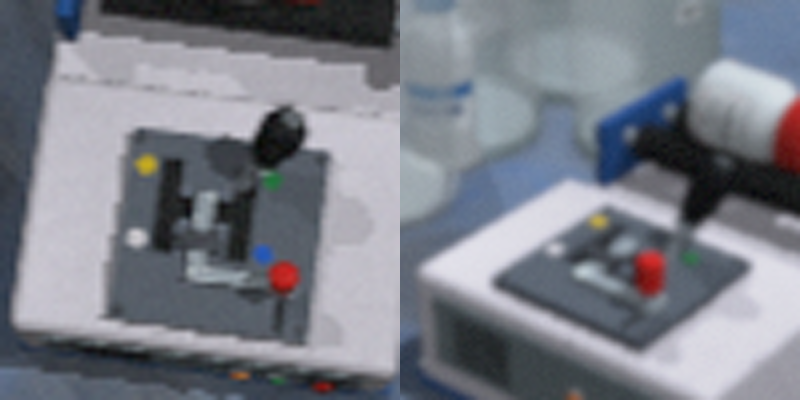

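Lever top at (291,118) matches fully home (predicted (291,121) at 0.315). Bolt knob at (284,276) matches shut (predicted (283,279)). The arm now hides the tape and bottle from the top, so I'll check those in the scene view, then hand in.

```bash
python3 - <<'E'
from h import *
a=cv2.imread("pics/scene0.png");b=r.snapshot("scene");d=cv2.absdiff(a,b).max(2)
for nm,(x0,x1,y0,y1) in dict(tape=(130,162,213,238),bottle=(128,150,173,210)).items():print(nm,(d[y0:y1,x0:x1]>40).sum(),d[y0:y1,x0:x1].mean().round(1))
print(r.sign_off())
E
```

```text
tape 4 6.3
bottle 0 6.8
the job is handed in; nothing more can be done
None
```

The job is handed in at about 24 s of the 48 s limit; the sign-off gives no verdict, so the result rests on my own checks. With the fingers shut, I pushed the bolt open and nudged the lever into the cross channel. I then pushed it across to the right stop and to the far end of the green slot, and pushed the bolt shut again.

**Last checks:**
- **Lever:** the top of its knob lies about 3 picture pixels (enlarged crop) from where a fully home lever should be. The last push had reached 11.5 N but was still giving slightly, so the picture, not the force, is what shows it home.
- **Bolt:** its knob lies within about 3 enlarged pixels of the shut position, and it stopped hard at about 9 N.
- **Loose things:** the jar, pen, forceps and dish show no change from the start in the top view. The arm hid the tape and bottle there (large differences), but the scene view shows them essentially unchanged.
- **Forces:** the wrist force read about 0.4 N before hand-in with the arm clear of everything. The highest end-of-move reading in the whole run was about 21 N, during the bolt opening.

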